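# Put the barbecue ledge back in order

### The arm

A 6-joint arm with a two-finger parallel gripper is mounted at the origin on the work surface. World frame = base frame: x ahead of the robot, y to its left, z up, the work surface at z = 0. Lengths are in m, angles in degrees, forces in N, time in s.
With the tool pointing down it reaches from about 0.3 to 0.825 m from the base axis. Payload 5.4 kg.
Tool frame: the origin (TCP) lies between the finger pads; the fingertips stand 22 mm ahead of it and the grasp point (between the pads) lies 3 mm ahead of it; z points along the fingers, y is the line along which they close (so a half turn about z gives the same grasp; the last joint's range is limited). The gripper opens to 92 mm and grips with 3 to 60 N. Pads are 20 mm wide; open, the fingers measure 128 mm over their backs; the gripper's body (75 mm by 189 mm) begins 69 mm behind the grasp point.
Start: joints at [-87.324, 9.076, 91.501, -0, 79.423, -12.038], TCP at [0.146, -0.556, 0.237] pointing down, gripper open.
Joint ranges: [-166.64, 166.64], [-54.1, 131.32], [10.49, 154.53], [-73.88, 253.88], [9.74, 151.15], [-171.62, 171.62]. Speed limits (degrees/s): [147.25, 147.25, 180, 180, 180, 180].

### API

Orientations are given as [roll, pitch, yaw] about the fixed x, y, z axes, in that order (R = Rz(yaw) Ry(pitch) Rx(roll)).
In Python, from station import ctrl gives the robot as it stands.
- The arm moves only by the shell command python3 -m jog 'ROWS' [FORCE]. ROWS is JSON, a list of rows, each an object of numbers: "x", "y", "z": the shift along the tool's x, y, z each as a share of 15 cm, from -1 to 1; "ax", "ay", "az": the turn, a rotation vector about the tool's x, y, z each as a share of 45 degrees, from -1 to 1; "claw": the opening, from 0 (shut) to 1 (fully open). A call has 1 to 20 rows; each row shifts and turns the commanded pose from where the row before left it, along the tool's axes as they then stand; what a row does not reach is not made up. A row lasts 1/12 s, in which the tool goes at most 41.7 mm and 7.16 degrees, less where a joint would pass 70% of its speed; a pose out of reach is approached as far as the arm can. A call with a number of a shift or a turn outside -1 to 1 is refused whole. A call with a gripper value outside its range is refused whole. The fingers move at their own pace and stop on an object; FORCE is the grip in N (left out, the last holds). Time passes only in rows, so rows that do not move let the fingers close. It gives the time, the measured TCP pose, the force, the opening and the grip force at its end, in the units of the state.
- ctrl.get_state(): the state, without advancing time (a new reading comes with each control period).
- ctrl.grab_frame(name): name is "scene" or "top"; returns (picture, depth): 420x560x3 uint8, red, green, blue; 420x560 float32, m along the optical axis (not along the pixel's ray), 0 where there is no reading.
- ctrl.camera_params(name): a dict with "mtx" (3x3 intrinsics, pixels), "distortion" ([k1, k2, p1, p2, k3] as OpenCV has them; the pictures are not rectified), "pose" (4x4, takes a point from camera to world coordinates). Camera axes: x right, y down, z forward; pixel columns grow to the right and rows downward; lengths in m; the calibration is good to about 2 mm. A picture is of the moment at which its call begins. camera_params takes no time and is no camera call.
- ctrl.close_job(): hands the job in; it is judged then, once.
The state is a dict: "t": time; "qpos": joint angles; "qd": joint speeds; "effort": joint torques, N m; "eef_pos": TCP position; "ee_rot": TCP orientation; "force": force on the tool from outside, world axes, zero at the start; "wrist_torque": the same for the moment, N m; "opening": finger opening in m; "grip_force": force on a finger pad.
Only numpy, scipy, OpenCV 4.12 (cv2) and the standard library are available. Lean on these libraries where they do the work, as an engineer would, in place of code of your own. Each camera call takes 0.05 s, during which the arm holds its last target. There are 200 camera calls.

### The job

Tidy the barbecue ledge by putting each thing fully home in the steel holder that fits it: the large lidded jar in the large round dish, the small lidded jar in the small round dish, the pepper mill standing in the two-tier stand, down through both holes to its base, and the scoop lying flat, right way up, in the oblong trough. Keep the jars and the mill upright and set everything down gently, without dropping or throwing it; leave all four let go and at rest in their holders.

Things in the scene. Friction and masses are not known exactly. Their poses are not given: they have to be found in the camera images.
- big_jar: The larger of two lidded white glazed ceramic jars, standing upright (lid fixed on, about 0.45 kg): round body 92 mm across and 62 mm high, lid up to 70 mm, on it a round upright knob 26 mm across reaching from 70 to 98 mm height (grip the knob from above). Origin: centre of the underside; z up through the knob.
- small_jar: The smaller lidded white ceramic jar, standing upright (lid fixed on, about 0.22 kg): round body 62 mm across and 48 mm high, lid up to 54 mm, on it a round upright knob 24 mm across reaching from 54 to 82 mm height. Origin: centre of the underside; z up through the knob.
- pepper_mill: Dark wooden pepper mill standing upright, 165 mm tall (about 0.2 kg): straight round shaft 44 mm across up to 108 mm, a 28 mm steel neck to 114 mm, a round wooden head 40 mm across from 114 to 152 mm (grip here), a 14 mm steel finial on top. Origin: centre of the underside; z up along the shaft.
- scoop: Green plastic scoop lying flat, 140 mm long (own x), 58 wide, 44 high, 0.09 kg. Open bowl from x = 0 to its mouth at x = +70 mm; straight handle from x = -70 to 0, 20 mm wide in y, from 26 to 44 mm height, open beneath but for an 8 mm foot at its end; grip it across y near x = -22 mm. Origin: on the underside, middle of length and width; z up.
- big_ring: Larger of two shallow round steel dishes fixed to the concrete: 112 mm inner diameter, 120 mm outer, rim 16 mm high, floor 4 mm thick. Holder of the larger jar. Origin: centre of the underside, on the concrete.
- small_ring: Smaller shallow round steel dish fixed to the concrete: 82 mm inner diameter, 90 mm outer, rim 16 mm high, floor 4 mm thick. Holder of the smaller jar. Origin: centre of the underside, on the concrete.
- mill_stand: Two-tier square steel stand fixed to the concrete, 94 x 94 mm, 80 mm high: 4 mm base plate, and two level plates at 35 to 40 and 75 to 80 mm height, each with a round 60 mm bore in its middle, one above the other; four corner posts. Holder of the mill, whose foot goes through both bores to the base plate. Origin: centre of the underside, on the bores' axis.
- trough: Oblong open steel trough fixed to the concrete: 168 mm long (own x axis) x 84 mm wide (own y) outside, 160 x 76 mm inside, walls 4 mm thick and 16 mm high, floor 4 mm thick. Holder of the scoop, which lies along it, either way round. Origin: centre of the underside, on the concrete.
There are look-alikes about, which are no part of the job. What is shaped like the pepper_mill but yellow is not meant. Of the things that look like the scoop, take the one that is farthest to the robot's left at the start.

How it is judged (in metres and radians):
At the end, for the whole second after the job is handed in: From holder middle: jars within 13 mm, mill within 12 mm, scoop within 17 mm and along the trough within 0.35 rad, either way round. All four on their holder floors (underside below 10 mm), upright within 0.09 rad, at rest (below 0.02 m/s, 0.2 rad/s) (horizontal distance between big_jar and big_ring below 0.013 m and height (world z) of each of big_jar, small_jar, pepper_mill, scoop below 0.01 m and angle between each of big_jar, small_jar, pepper_mill, scoop's own z axis and vertical below 0.09 rad and linear speed of each of big_jar, small_jar, pepper_mill, scoop below 0.02 m/s and angular speed of each of big_jar, small_jar, pepper_mill, scoop below 0.2 rad/s and horizontal distance between small_jar and small_ring below 0.013 m and horizontal distance between pepper_mill and mill_stand below 0.012 m and horizontal distance between scoop and trough below 0.017 m and angle between the x axis of scoop and the x axis of trough, either way round below 0.35 rad); the robot touches nothing.
It fails at once if the big jar is dropped or thrown: out of the fingers, more than 25 mm up and moving faster than 0.4 m/s (contact force between the fingers and big_jar below 0.05 N and height (world z) of big_jar above 0.025 m and linear speed of big_jar above 0.4 m/s).
It fails at once if the small jar is dropped or thrown: out of the fingers, more than 25 mm up and moving faster than 0.4 m/s (contact force between the fingers and small_jar below 0.05 N and height (world z) of small_jar above 0.025 m and linear speed of small_jar above 0.4 m/s).
It fails at once if the pepper mill is dropped or thrown: out of the fingers, more than 25 mm up and moving faster than 0.4 m/s (contact force between the fingers and pepper_mill below 0.05 N and height (world z) of pepper_mill above 0.025 m and linear speed of pepper_mill above 0.4 m/s).
It fails at once if the scoop is dropped or thrown: out of the fingers, more than 25 mm up and moving faster than 0.4 m/s (contact force between the fingers and scoop below 0.05 N and height (world z) of scoop above 0.025 m and linear speed of scoop above 0.4 m/s).
It fails at once if a jar or the mill is tipped by more than about 45 degrees (angle between any of big_jar, small_jar, pepper_mill's own z axis and vertical above 0.8 rad).
It also fails if it takes over 112 s, if anything falls off the work surface, if the arm or the gripper's body presses on something with over 40 N, if the wrist force passes 120 N, or if a joint passes its speed limit or range.

## Working session

There is one attempt and no reset: what is moved stays moved. The work goes in short steps, Python scripts to look and compute and a shell command to move; the robot and the scene stay as the last step left them, time stands still between calls to the robot, and variables do not carry over. Pictures are saved under pics/ and viewed, at most 14 in all, crops included, and the job is handed in when it is done.

```bash
ls; mkdir -p pics; python3 - <<'E'
from station import ctrl
import cv2,numpy as np
for n in("scene","top"):
    p,d=ctrl.grab_frame(n); cv2.imwrite(f"pics/{n}0.png",p[:,:,::-1]); np.savez(f"pics/{n}0.npz",p=p,d=d)
    c=ctrl.camera_params(n); print(n,c)
print(ctrl.get_state())
E
```

```text
pics
scene {'mtx': array([[428.3008704 ,   0.        , 278.34491203],
       [  0.        , 428.3008704 , 208.46561773],
       [  0.        ,   0.        ,   1.        ]]), 'distortion': array([-0.0579018,  0.       ,  0.       ,  0.       ,  0.       ]), 'pose': array([[-0.87199531,  0.39889855, -0.28373249,  0.75117489],
       [ 0.48924508,  0.72940469, -0.47812974,  0.45743265],
       [ 0.01623055, -0.55574162, -0.83119662,  0.93324867],
       [ 0.        ,  0.        ,  0.        ,  1.        ]])}
top {'mtx': array([[495.58565979,   0.        , 287.59081836],
       [  0.        , 495.58565979, 207.4473677 ],
       [  0.        ,   0.        ,   1.        ]]), 'distortion': array([-0.03727073,  0.        ,  0.        ,  0.        ,  0.        ]), 'pose': array([[ 3.65785002e-02, -9.75694471e-01,  2.16060898e-01,
         1.00092719e-01],
       [-9.99329810e-01, -3.60149991e-02,  6.54607192e-03,
        -6.98697902e-02],
       [ 1.39446687e-03, -2.16155542e-01, -9.76357945e-01,
         1.45734185e+00],
       [ 0.00000000e+00,  0.00000000e+00,  0.00000000e+00,
         1.00000000e+00]])}
{'t': 0.1, 'qpos': array([-8.73243325e+01,  9.11042515e+00,  9.15634199e+01,  2.03147294e-04,
        7.94234272e+01, -1.20378462e+01]), 'qd': array([-0.14151797, -0.18270269, -0.26056452,  0.10100074,  0.09944644,
        0.02170745]), 'effort': array([-3.94496237e-04, -3.86503351e+01, -3.22960675e+01,  7.02933781e-02,
        3.39706976e-02, -4.54328585e-05]), 'eef_pos': array([ 0.14599763, -0.55561645,  0.23571721]), 'ee_rot': array([-1.79904908e+02, -2.04821054e-02,  1.47134592e+01]), 'force': array([ 0.38064927,  0.31539516, -0.05007888]), 'wrist_torque': array([ 0.01687468, -0.03523345,  0.05558146]), 'grip_force': 0.0, 'opening': 0.09215370519641293}
```

View pics/top0.png

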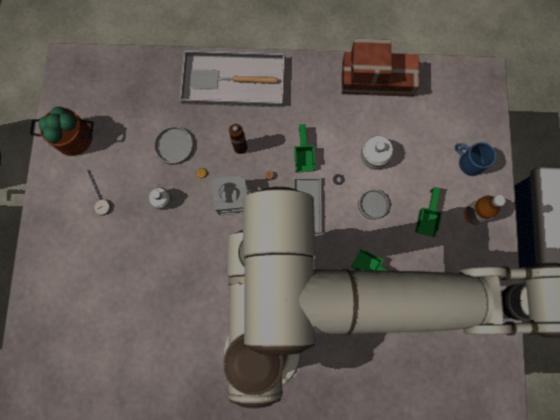

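View pics/scene0.png

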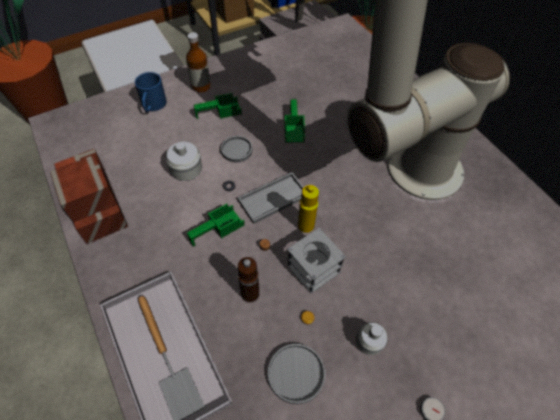

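Top view (image up = +x, right = −y): big dish (175,146), small jar (159,198), dark mill (238,140), stand (230,193), leftmost scoop (304,150), big jar (377,152), small dish (374,205), trough (310,205) partly behind the arm. The scene view shows the whole trough at (270,197), with the yellow mill (309,210) right beside it, between trough and stand.

```bash
cat > h.py <<'E'
from station import ctrl
import cv2,numpy as np
def cloud(n,p=None,d=None):
    c=ctrl.camera_params(n)
    if p is None: p,d=ctrl.grab_frame(n)
    h,w=d.shape; g=np.stack(np.meshgrid(np.arange(w),np.arange(h)),-1).reshape(-1,1,2).astype(np.float64)
    r=cv2.undistortPoints(g,c["mtx"],c["distortion"]).reshape(h,w,2)
    P=np.dstack([r*d[...,None],d]); W=P@c["pose"][:3,:3].T+c["pose"][:3,3]
    W[d<=0]=np.nan
    return p,W
def sel(W,c,rad,z0,z1,m=None):
    with np.errstate(invalid="ignore"):
        k=(np.hypot(W[...,0]-c[0],W[...,1]-c[1])<rad)&(W[...,2]>z0)&(W[...,2]<z1)
    return W[k if m is None else k&m]
def rep(name,q):
    q=q[:, :]
    if len(q)<5: print(name,"few",len(q));return
    (cx,cy),(a,b),t=cv2.minAreaRect((q[:,:2]*1000).astype(np.float32)); (ex,ey),er=cv2.minEnclosingCircle((q[:,:2]*1000).astype(np.float32))
    print(name,len(q),"med",(np.median(q,0)*1000).round(1),"rect",round(cx,1),round(cy,1),round(a,1),round(b,1),round(t,1),"circ",round(ex,1),round(ey,1),round(er,1))
E
python3 - <<'E'
from h import *
import warnings; warnings.filterwarnings("ignore")
z={n:np.load(f"pics/{n}0.npz") for n in("top","scene")}
px={"top":dict(bigring=(175,146),sjar=(159,198),mill=(238,140),stand=(230,193),scoop=(304,160),bjar=(377,152),sring=(374,205),trough=(310,215)),
"scene":dict(bigring=(295,372),sjar=(373,340),mill=(249,285),stand=(316,255),scoop=(225,222),bjar=(184,163),sring=(236,149),trough=(270,197),ymill=(309,200))}
for n in px:
    p,W=cloud(n,z[n]["p"],z[n]["d"])
    C={k:np.nanmedian(W[v-3:v+4,u-3:u+4].reshape(-1,3),0) for k,(u,v) in px[n].items()}
    print(n,{k:(v*1000).round(0).tolist() for k,v in C.items()})
    print("floor noise",np.nanstd(W[300:320,150:170,2]) , np.nanmedian(W[300:320,150:170,2]))
    hsv=cv2.cvtColor(p,cv2.COLOR_RGB2HSV); gm=(hsv[...,0]>45)&(hsv[...,0]<80)&(hsv[...,1]>120)
    rep("bigring",sel(W,C["bigring"],.08,.009,.022)); rep("sring",sel(W,C["sring"],.065,.009,.022))
    rep("sjarknob",sel(W,C["sjar"],.04,.062,.09)); rep("bjarknob",sel(W,C["bjar"],.05,.078,.105))
    rep("sjarbody",sel(W,C["sjar"],.06,.015,.05)); rep("bjarbody",sel(W,C["bjar"],.08,.015,.06))
    rep("millhead",sel(W,C["mill"],.06,.118,.150)); rep("milltop",sel(W,C["mill"],.06,.150,.17))
    rep("standtop",sel(W,C["stand"],.075,.074,.088)); rep("scoop",sel(W,C["scoop"],.12,.008,.06,gm)); 
    rep("scoophandle",sel(W,C["scoop"],.12,.039,.06,gm)); rep("trough",sel(W,C["trough"],.1,.010,.021))
    if n=="scene": rep("ymill",sel(W,C["ymill"],.06,.118,.15)) 
E
```

```text
top {'bigring': [604.0, 295.0, 5.0], 'sjar': [422.0, 313.0, 59.0], 'mill': [589.0, 89.0, 110.0], 'stand': [460.0, 115.0, 4.0], 'scoop': [573.0, -105.0, 4.0], 'bjar': [582.0, -317.0, 71.0], 'sring': [439.0, -320.0, 4.0], 'trough': [256.0, -100.0, 707.0]}
floor noise 0.003128893286382848 -0.0003153463932898948
bigring 268 med [602.6 302.4  13.8] rect 603.0 294.6 124.9 120.4 79.1 circ 597.8 301.2 71.0
sring 177 med [ 440.3 -314.2   14.8] rect 437.7 -320.4 99.3 93.2 49.8 circ 446.7 -325.9 57.4
sjarknob 69 med [429.4 317.4  81.2] rect 430.2 319.2 23.0 22.3 41.5 circ 430.5 319.1 12.4
bjarknob 78 med [ 592.9 -321.1   97.3] rect 592.4 -321.0 23.2 75.6 87.0 circ 592.3 -322.0 39.3
sjarbody 139 med [414.4 303.8  42.3] rect 428.1 317.8 59.8 60.6 44.5 circ 430.7 318.2 32.2
bjarbody 190 med [ 559.4 -302.    45.4] rect 577.4 -317.7 91.8 58.5 77.5 circ 593.3 -321.5 46.2
millhead 82 med [594.8  89.8 144.5] rect 606.7 93.6 38.8 38.8 53.4 circ 607.4 93.3 21.6
milltop 112 med [603.4  93.  153.3] rect 606.7 94.6 35.1 34.2 52.9 circ 605.7 93.4 19.1
standtop 674 med [446.7 114.8  80.1] rect 443.6 108.6 95.
[... 1061 characters left out ...]
9 -281.6   41.1] rect 596.9 -301.8 60.1 92.3 84.1 circ 595.4 -317.4 46.3
millhead 189 med [612.6 110.6 143.2] rect 607.5 98.2 38.8 36.2 15.8 circ 607.8 96.8 20.0
milltop 191 med [607.9  98.  151.8] rect 606.3 95.7 34.9 36.4 62.5 circ 607.1 96.7 19.4
standtop 968 med [428.5  98.1  79.1] rect 441.6 83.3 147.5 105.1 87.5 circ 420.0 84.7 74.6
scoop 702 med [600.2 -89.9  36.7] rect 607.3 -98.2 137.1 62.0 5.4 circ 604.7 -96.6 71.2
scoophandle 312 med [623.1 -93.6  42.4] rect 613.0 -98.9 125.3 60.5 4.6 circ 611.2 -92.8 64.7
trough 355 med [ 440.  -121.8   14.3] rect 429.1 -113.5 169.2 87.4 1.2 circ 428.7 -114.2 93.9
ymill 174 med [407.3  13.4 138. ] rect 398.0 3.0 36.6 38.7 89.5 circ 398.0 1.8 20.2
```

```bash
python3 -m jog '[{"az":0.109,"z":-0.1,"claw":1},{"az":0.109,"z":-0.1},{"az":0.109},{"y":-0.197},{"y":-0.197},{"y":-0.197},{"y":-0.197},{"y":-0.197},{"y":-0.197},{"y":-0.197},{"y":-0.197},{"x":0.2},{"x":0.2},{"x":0.2},{"x":0.2},{"x":0.2},{"x":0.2},{"x":0.2},{"x":0.2},{"x":0.2}]' 15
```

```text
validation failed for argument at $[0]...
```

```bash
python3 -m jog '[{"x":0,"y":0,"z":-0.1,"ax":0,"ay":0,"az":0.109,"claw":1}]' 15; python3 -m jog '[{"z":-0.1,"az":0.109}]'
```

```text
t: 0.18
eef_pos: [0.1459, -0.554, 0.2479]
ee_rot: [-179.6, -0.1, 9.8]
force: [-0.6, -0.3, -0.3]
opening: 0.0916
grip_force: 0.0validation failed for argument at $[0]...
```

```bash
python3 -m jog --help | head -30
```

```text
invalid input: not JSON, or not a number
```

```bash
python3 -m jog '[{"x":0,"y":0,"z":-0.1,"ax":0,"ay":0,"az":0.109,"claw":1},{"x":0,"y":0,"z":0,"ax":0,"ay":0,"az":0.109,"claw":1},{"x":0,"y":-0.197,"z":0,"ax":0,"ay":0,"az":0,"claw":1},{"x":0,"y":-0.197,"z":0,"ax":0,"ay":0,"az":0,"claw":1},{"x":0,"y":-0.197,"z":0,"ax":0,"ay":0,"az":0,"claw":1},{"x":0,"y":-0.197,"z":0,"ax":0,"ay":0,"az":0,"claw":1},{"x":0,"y":-0.197,"z":0,"ax":0,"ay":0,"az":0,"claw":1},{"x":0,"y":-0.197,"z":0,"ax":0,"ay":0,"az":0,"claw":1},{"x":0,"y":-0.197,"z":0,"ax":0,"ay":0,"az":0,"claw":1},{"x":0,"y":-0.197,"z":0,"ax":0,"ay":0,"az":0,"claw":1},{"x":0.2,"y":0,"z":0,"ax":0,"ay":0,"az":0,"claw":1},{"x":0.2,"y":0,"z":0,"ax":0,"ay":0,"az":0,"claw":1},{"x":0.2,"y":0,"z":0,"ax":0,"ay":0,"az":0,"claw":1},{"x":0.2,"y":0,"z":0,"ax":0,"ay":0,"az":0,"claw":1},{"x":0.2,"y":0,"z":0,"ax":0,"ay":0,"az":0,"claw":1},{"x":0.2,"y":0,"z":0,"ax":0,"ay":0,"az":0,"claw":1},{"x":0.2,"y":0,"z":0,"ax":0,"ay":0,"az":0,"claw":1},{"x":0.2,"y":0,"z":0,"ax":0,"ay":0,"az":0,"claw":1},{"x":0,"y":0,"z":0,"ax":0,"ay":0,"az":0,"claw":1}]' 15; python3 - <<'E'
from h import *
p,W=cloud("top"); np.savez("pics/top1.npz",p=p,W=W)
rep("trough",sel(W,(.429,-.114),.1,.010,.021))
for nm,c,R in(("bigring",(.604,.301),60),("sring",(.438,-.314),45)):
    q=sel(W,c,R/1000+.012,.012,.021); rep(nm,q)
    A=np.c_[2*q[:,:2],np.ones(len(q))]; s=np.linalg.lstsq(A,(q[:,:2]**2).sum(1),rcond=None)[0]; print(s[:2],np.sqrt(s[2]+s[0]**2+s[1]**2))
E
```

```text
t: 1.77
eef_pos: [0.3894, -0.3188, 0.2656]
ee_rot: [-179.9, -0.0, 0.2]
force: [1.2, 0.5, 0.0]
opening: 0.0918
grip_force: 0.0
trough 136 med [ 486.2 -112.6   14. ] rect 453.4 -89.8 120.0 132.8 0.1 circ 454.2 -89.0 87.8
bigring 163 med [605.6 303.1  15.5] rect 604.0 300.1 116.1 119.1 71.0 circ 604.4 298.8 61.0
[0.60404125 0.29993209] 0.056980039330976624
sring 10 med [ 475.  -338.7   15. ] rect 458.1 -347.6 52.3 3.4 32.3 circ 457.5 -346.6 26.2
[ 0.44545146 -0.32725081] 0.032523438174398976
```

```bash
python3 -m jog '[{"x":0.195,"y":0,"z":0,"ax":0,"ay":0,"az":0,"claw":1},{"x":0.195,"y":0,"z":0,"ax":0,"ay":0,"az":0,"claw":1},{"x":0.195,"y":0,"z":0,"ax":0,"ay":0,"az":0,"claw":1},{"x":0.195,"y":0,"z":0,"ax":0,"ay":0,"az":0,"claw":1},{"x":0.195,"y":0.006,"z":0,"ax":0,"ay":0,"az":0,"claw":1},{"x":0.195,"y":0,"z":0,"ax":0,"ay":0,"az":0,"claw":1},{"x":0.194,"y":0,"z":0,"ax":0,"ay":0,"az":0,"claw":1},{"x":0,"y":0,"z":0.16,"ax":0,"ay":0,"az":0,"claw":1},{"x":0,"y":0,"z":0.2,"ax":0,"ay":0,"az":0,"claw":1},{"x":0,"y":0,"z":0.2,"ax":0,"ay":0,"az":0,"claw":1},{"x":0,"y":0,"z":0.2,"ax":0,"ay":0,"az":0,"claw":1},{"x":0,"y":0,"z":0.2,"ax":0,"ay":0,"az":0,"claw":1},{"x":0,"y":0,"z":0.1,"ax":0,"ay":0,"az":0,"claw":1},{"x":0,"y":0,"z":0.06,"ax":0,"ay":0,"az":0,"claw":1},{"x":0,"y":0,"z":0,"ax":0,"ay":0,"az":0,"claw":1},{"x":0,"y":0,"z":0,"ax":0,"ay":0,"az":0,"claw":1}]' 25
```

```text
t: 3.15
eef_pos: [0.5904, -0.3212, 0.0993]
ee_rot: [180.0, -0.0, -0.0]
force: [0.2, -0.2, 0.3]
opening: 0.0921
grip_force: 0.0
```

```bash
python3 -m jog '[{"x":0,"y":0,"z":0,"ax":0,"ay":0,"az":0,"claw":0},{"x":0,"y":0,"z":0,"ax":0,"ay":0,"az":0,"claw":0},{"x":0,"y":0,"z":0,"ax":0,"ay":0,"az":0,"claw":0},{"x":0,"y":0,"z":0,"ax":0,"ay":0,"az":0,"claw":0},{"x":0,"y":0,"z":0,"ax":0,"ay":0,"az":0,"claw":0},{"x":0,"y":0,"z":0,"ax":0,"ay":0,"az":0,"claw":0},{"x":0,"y":0,"z":0,"ax":0,"ay":0,"az":0,"claw":0},{"x":0,"y":0,"z":0,"ax":0,"ay":0,"az":0,"claw":0}]' 25
```

```text
t: 3.82
eef_pos: [0.5906, -0.3206, 0.0986]
ee_rot: [-180.0, 0.0, 0.0]
force: [-0.5, 0.0, 0.5]
opening: 0.0404
grip_force: 0.0
```

```bash
python3 -m jog '[{"x":0.02,"y":0,"z":0,"ax":0,"ay":0,"az":0,"claw":0},{"x":0,"y":0,"z":0,"ax":0,"ay":0,"az":0,"claw":0},{"x":0,"y":0,"z":0,"ax":0,"ay":0,"az":0,"claw":0},{"x":0,"y":0,"z":0,"ax":0,"ay":0,"az":0,"claw":0},{"x":0,"y":0,"z":0,"ax":0,"ay":0,"az":0,"claw":0},{"x":0,"y":0,"z":0,"ax":0,"ay":0,"az":0,"claw":0},{"x":0,"y":0,"z":0,"ax":0,"ay":0,"az":0,"claw":0}]' 25
```

```text
t: 4.4
eef_pos: [0.5938, -0.3207, 0.0987]
ee_rot: [180.0, -0.0, -0.0]
force: [2.3, -1.1, -1.1]
opening: 0.025
grip_force: 25.0
```

```bash
python3 -m jog '[{"x":0,"y":0,"z":-0.06,"ax":0,"ay":0,"az":0,"claw":0},{"x":0,"y":0,"z":-0.12,"ax":0,"ay":0,"az":0,"claw":0},{"x":0,"y":0,"z":-0.15,"ax":0,"ay":0,"az":0,"claw":0},{"x":0,"y":0,"z":-0.15,"ax":0,"ay":0,"az":0,"claw":0},{"x":0,"y":0,"z":-0.15,"ax":0,"ay":0,"az":0,"claw":0},{"x":0,"y":0,"z":-0.15,"ax":0,"ay":0,"az":0,"claw":0},{"x":0,"y":0,"z":-0.15,"ax":0,"ay":0,"az":0,"claw":0},{"x":0,"y":0,"z":-0.15,"ax":0,"ay":0,"az":0,"claw":0},{"x":0,"y":0,"z":-0.15,"ax":0,"ay":0,"az":0,"claw":0},{"x":0,"y":0,"z":-0.07,"ax":0,"ay":0,"az":0,"claw":0},{"x":0.07,"y":-0.08,"z":0,"ax":0,"ay":0,"az":0,"claw":0},{"x":0,"y":-0.15,"z":0,"ax":0,"ay":0,"az":0,"claw":0},{"x":0,"y":-0.15,"z":0,"ax":0,"ay":0,"az":0,"claw":0},{"x":0,"y":-0.15,"z":0,"ax":0,"ay":0,"az":0,"claw":0},{"x":0,"y":-0.15,"z":0,"ax":0,"ay":0,"az":0,"claw":0},{"x":0,"y":-0.15,"z":0,"ax":0,"ay":0,"az":0,"claw":0}]' 30
```

```text
t: 5.73
eef_pos: [0.6035, -0.1938, 0.2913]
ee_rot: [-179.9, 0.2, 0.0]
force: [-0.2, -0.0, -5.0]
opening: 0.0256
grip_force: 30.0
```

```bash
python3 -m jog '[{"x":0,"y":-0.17,"z":0,"ax":0,"ay":0,"az":0,"claw":0},{"x":0,"y":-0.17,"z":0,"ax":0,"ay":0,"az":0,"claw":0},{"x":0,"y":-0.17,"z":0,"ax":0,"ay":0,"az":0,"claw":0},{"x":0,"y":-0.17,"z":0,"ax":0,"ay":0,"az":0,"claw":0},{"x":0,"y":-0.17,"z":0,"ax":0,"ay":0,"az":0,"claw":0},{"x":0,"y":-0.17,"z":0,"ax":0,"ay":0,"az":0,"claw":0},{"x":0,"y":-0.17,"z":0,"ax":0,"ay":0,"az":0,"claw":0},{"x":0,"y":-0.17,"z":0,"ax":0,"ay":0,"az":0,"claw":0},{"x":0,"y":-0.17,"z":0,"ax":0,"ay":0,"az":0,"claw":0},{"x":0,"y":-0.17,"z":0,"ax":0,"ay":0,"az":0,"claw":0},{"x":0,"y":-0.17,"z":0,"ax":0,"ay":0,"az":0,"claw":0},{"x":0,"y":-0.17,"z":0,"ax":0,"ay":0,"az":0,"claw":0},{"x":0,"y":-0.17,"z":0,"ax":0,"ay":0,"az":0,"claw":0},{"x":0,"y":-0.17,"z":0,"ax":0,"ay":0,"az":0,"claw":0},{"x":0,"y":-0.17,"z":0,"ax":0,"ay":0,"az":0,"claw":0},{"x":0,"y":-0.17,"z":0,"ax":0,"ay":0,"az":0,"claw":0},{"x":0,"y":-0.17,"z":0,"ax":0,"ay":0,"az":0,"claw":0},{"x":0,"y":-0.15,"z":0,"ax":0,"ay":0,"az":0,"claw":0},{"x":0,"y":-0.14,"z":0,"ax":0,"ay":0,"az":0,"claw":0},{"x":0,"y":-0.08,"z":0,"ax":0,"ay":0,"az":0,"claw":0}]'
python3 - <<'E'
from h import *
s=ctrl.get_state(); print(s["eef_pos"],s["grip_force"])
W=cloud("top")[1]; rep("sring",sel(W,(.438,-.314),.052,.012,.021)); rep("trough",sel(W,(.429,-.114),.1,.010,.021))
s=ctrl.get_state(); print(s["eef_pos"],s["grip_force"])
E
```

```text
t: 7.4
eef_pos: [0.6024, 0.2958, 0.2912]
ee_rot: [-180.0, 0.2, 0.1]
force: [0.4, -0.6, -5.0]
opening: 0.0253
grip_force: 30.0
[0.60242198 0.29580664 0.29120761] 29.997931122779846
sring 120 med [ 436.4 -318.3   15.4] rect 439.9 -314.7 86.3 90.3 57.8 circ 440.4 -314.8 45.9
trough 236 med [ 433.6 -117.9   14.7] rect 433.0 -95.6 154.5 178.6 79.4 circ 432.3 -113.5 95.4
[0.60237816 0.29699536 0.29137894] 29.999229311943054
```

```bash
python3 -m jog '[{"x":0.015,"y":-0.028,"z":0.06,"ax":0,"ay":0,"az":0,"claw":0},{"x":0,"y":0,"z":0.12,"ax":0,"ay":0,"az":0,"claw":0},{"x":0,"y":0,"z":0.15,"ax":0,"ay":0,"az":0,"claw":0},{"x":0,"y":0,"z":0.15,"ax":0,"ay":0,"az":0,"claw":0},{"x":0,"y":0,"z":0.15,"ax":0,"ay":0,"az":0,"claw":0},{"x":0,"y":0,"z":0.15,"ax":0,"ay":0,"az":0,"claw":0},{"x":0,"y":0,"z":0.15,"ax":0,"ay":0,"az":0,"claw":0},{"x":0,"y":0,"z":0.1,"ax":0,"ay":0,"az":0,"claw":0},{"x":0,"y":0,"z":0.06,"ax":0,"ay":0,"az":0,"claw":0},{"x":0,"y":0,"z":0,"ax":0,"ay":0,"az":0,"claw":0},{"x":0,"y":0,"z":0,"ax":0,"ay":0,"az":0,"claw":0},{"x":0,"y":0,"z":0,"ax":0,"ay":0,"az":0,"claw":0}]'
```

```text
t: 8.45
eef_pos: [0.6075, 0.297, 0.1316]
ee_rot: [-180.0, -0.1, -0.0]
force: [0.7, 0.1, -4.2]
opening: 0.0251
grip_force: 30.0
```

```bash
cat >> h.py <<'E'
def fit(q,R=None):
    q=q[:,:2]
    from scipy.optimize import least_squares
    f=(lambda s:np.hypot(*(q-s[:2]).T)-(R if R else s[2]))
    r=least_squares(f,[*np.median(q,0),.03][:2 if R else 3],loss="soft_l1",f_scale=.002)
    return (r.x*1000).round(1),round(np.abs(r.fun).mean()*1000,1) if 0 else round(float(np.median(np.abs(f(r.x))))*1000,1)
E
python3 - <<'E'
from h import *
s=ctrl.get_state(); print(s["eef_pos"])
for n in("top","scene"):
    W=cloud(n)[1]; q=sel(W,(.606,.299),.07,.04,.082); rep(n,q); print(fit(q,.046))
    q=sel(W,(.606,.299),.07,.012,.021); print("ring",len(q),fit(q))
E
```

```text
[0.60747466 0.29695907 0.13162963]
top 141 med [573.9 267.6  60.1] rect 587.4 272.4 32.2 85.9 48.5 circ 598.1 284.4 43.0
(array([545.7, 243. ]), 6.6)
ring 72 (array([604.4, 300.6,  57.9]), 1.2)
scene 150 med [641.8 329.1  60.7] rect 622.3 322.4 37.0 88.8 61.3 circ 613.8 306.8 44.4
(array([673.5, 353.4]), 5.4)
ring 166 (array([605.8, 303.3,  57.2]), 1.0)
```

```bash
python3 - <<'E'
import re
t=open("h.py").read().replace("def fit(q,R=None):","def fit(q,R=None,c=None):").replace("[*np.median(q,0),.03]","[*(np.median(q,0) if c is None else c),.03]")
open("h.py","w").write(t)
E
python3 - <<'E'
from h import *
for n in("top","scene"):
    W=cloud(n)[1]
    for a,b in((.04,.085),(.045,.075)):
        q=sel(W,(.606,.299),.07,a,b); print(n,len(q),fit(q,.046,(.606,.299)))
print(ctrl.get_state()["eef_pos"])
E
```

```text
top 158 (array([609.4, 297.2]), 0.6)
top 105 (array([609.4, 297.1]), 0.6)
scene 173 (array([608. , 297.7]), 0.2)
scene 112 (array([607.9, 297.9]), 0.2)
[0.60714295 0.29725477 0.13151888]
```

```bash
python3 -m jog '[{"x":-0.022,"y":-0.03,"z":0,"ax":0,"ay":0,"az":0,"claw":0},{"x":0,"y":0,"z":0.05,"ax":0,"ay":0,"az":0,"claw":0},{"x":0,"y":0,"z":0.05,"ax":0,"ay":0,"az":0,"claw":0},{"x":0,"y":0,"z":0.04,"ax":0,"ay":0,"az":0,"claw":0},{"x":0,"y":0,"z":0.02,"ax":0,"ay":0,"az":0,"claw":0},{"x":0,"y":0,"z":0.01,"ax":0,"ay":0,"az":0,"claw":0},{"x":0,"y":0,"z":0,"ax":0,"ay":0,"az":0,"claw":0},{"x":0,"y":0,"z":0,"ax":0,"ay":0,"az":0,"claw":0}]'
```

```text
t: 9.32
eef_pos: [0.6032, 0.3015, 0.1046]
ee_rot: [-180.0, -0.0, -0.0]
force: [-0.7, -0.2, -4.1]
opening: 0.0252
grip_force: 30.0
```

```bash
python3 -m jog '[{"x":0,"y":0,"z":0.01,"ax":0,"ay":0,"az":0,"claw":0},{"x":0,"y":0,"z":0.01,"ax":0,"ay":0,"az":0,"claw":0},{"x":0,"y":0,"z":0,"ax":0,"ay":0,"az":0,"claw":0}]'
```

```text
t: 9.57
eef_pos: [0.6038, 0.3016, 0.1026]
ee_rot: [-180.0, -0.1, -0.0]
force: [0.7, -0.0, -1.8]
opening: 0.0252
grip_force: 30.0
```

```bash
python3 -m jog '[{"x":0,"y":0,"z":0,"ax":0,"ay":0,"az":0,"claw":0.6},{"x":0,"y":0,"z":0,"ax":0,"ay":0,"az":0,"claw":0.6},{"x":0,"y":0,"z":0,"ax":0,"ay":0,"az":0,"claw":0.6},{"x":0,"y":0,"z":0,"ax":0,"ay":0,"az":0,"claw":0.6},{"x":0,"y":0,"z":0,"ax":0,"ay":0,"az":0,"claw":0.6},{"x":0,"y":0,"z":-0.05,"ax":0,"ay":0,"az":0,"claw":0.6},{"x":0,"y":0,"z":-0.15,"ax":0,"ay":0,"az":0,"claw":0.6},{"x":0,"y":0,"z":-0.18,"ax":0,"ay":0,"az":0,"claw":0.6},{"x":-0.19,"y":-0.02,"z":0,"ax":0,"ay":0,"az":0,"claw":0.6},{"x":-0.19,"y":-0.02,"z":0,"ax":0,"ay":0,"az":0,"claw":0.6},{"x":-0.19,"y":-0.02,"z":0,"ax":0,"ay":0,"az":0,"claw":0.6},{"x":-0.19,"y":-0.02,"z":0,"ax":0,"ay":0,"az":0,"claw":0.6},{"x":-0.19,"y":-0.02,"z":0,"ax":0,"ay":0,"az":0,"claw":0.6},{"x":-0.19,"y":-0.02,"z":0,"ax":0,"ay":0,"az":0,"claw":0.6},{"x":0,"y":0,"z":0,"ax":0,"ay":0,"az":0,"claw":0.6},{"x":0,"y":0,"z":0,"ax":0,"ay":0,"az":0,"claw":0.6},{"x":0,"y":0,"z":0,"ax":0,"ay":0,"az":0,"claw":0.6}]'
python3 - <<'E'
from h import *
for n in("top","scene"):
    W=cloud(n)[1]
    q=sel(W,(.605,.302),.05,.02,.065); print(n,len(q),fit(q,.046,(.605,.302))); rep("knob",sel(W,(.605,.302),.04,.09,.12))
print(ctrl.get_state()["eef_pos"])
E
```

```text
t: 10.98
eef_pos: [0.4331, 0.3197, 0.1595]
ee_rot: [-180.0, -0.1, 0.0]
force: [0.2, -0.1, -1.2]
opening: 0.0551
grip_force: 0.0
top 210 (array([605.7, 301.7]), 0.9)
knob 67 med [602.8 299.6 100.8] rect 603.2 300.9 24.1 23.1 1.6 circ 604.4 300.1 13.7
scene 305 (array([604.1, 301.7]), 0.8)
knob 162 med [605.7 304.3 100.8] rect 605.3 303.5 23.9 24.6 61.5 circ 604.6 302.8 13.1
[0.43351591 0.31951131 0.15919808]
```

```bash
python3 -m jog '[{"x":-0.012,"y":-0.006,"z":0.1,"ax":0,"ay":0,"az":0,"claw":0.6},{"x":0,"y":0,"z":0.15,"ax":0,"ay":0,"az":0,"claw":0.6},{"x":0,"y":0,"z":0.15,"ax":0,"ay":0,"az":0,"claw":0.6},{"x":0,"y":0,"z":0.09,"ax":0,"ay":0,"az":0,"claw":0.6},{"x":0,"y":0,"z":0.03,"ax":0,"ay":0,"az":0,"claw":0.6},{"x":0,"y":0,"z":0,"ax":0,"ay":0,"az":0,"claw":0},{"x":0,"y":0,"z":0,"ax":0,"ay":0,"az":0,"claw":0},{"x":0,"y":0,"z":0,"ax":0,"ay":0,"az":0,"claw":0},{"x":0,"y":0,"z":0,"ax":0,"ay":0,"az":0,"claw":0},{"x":0,"y":0,"z":0,"ax":0,"ay":0,"az":0,"claw":0},{"x":0,"y":0,"z":0,"ax":0,"ay":0,"az":0,"claw":0},{"x":0,"y":0,"z":0,"ax":0,"ay":0,"az":0,"claw":0},{"x":0,"y":0,"z":0,"ax":0,"ay":0,"az":0,"claw":0}]' 20
```

```text
t: 12.17
eef_pos: [0.4311, 0.3209, 0.0816]
ee_rot: [-179.9, -0.1, 0.0]
force: [0.9, 1.5, 4.7]
opening: 0.0233
grip_force: 20.0
```

```bash
python3 -m jog '[{"x":0,"y":0,"z":-0.06,"ax":0,"ay":0,"az":0,"claw":0},{"x":0,"y":0,"z":-0.12,"ax":0,"ay":0,"az":0,"claw":0},{"x":0,"y":0,"z":-0.15,"ax":0,"ay":0,"az":0,"claw":0},{"x":0,"y":0,"z":-0.15,"ax":0,"ay":0,"az":0,"claw":0},{"x":0,"y":0,"z":-0.15,"ax":0,"ay":0,"az":0,"claw":0},{"x":0,"y":0,"z":-0.15,"ax":0,"ay":0,"az":0,"claw":0},{"x":0,"y":0,"z":-0.15,"ax":0,"ay":0,"az":0,"claw":0},{"x":0,"y":0,"z":-0.15,"ax":0,"ay":0,"az":0,"claw":0},{"x":0,"y":0,"z":-0.15,"ax":0,"ay":0,"az":0,"claw":0},{"x":0,"y":0,"z":-0.07,"ax":0,"ay":0,"az":0,"claw":0},{"x":0.055,"y":0.08,"z":0,"ax":0,"ay":0,"az":0,"claw":0},{"x":0,"y":0.15,"z":0,"ax":0,"ay":0,"az":0,"claw":0},{"x":0,"y":0.15,"z":0,"ax":0,"ay":0,"az":0,"claw":0},{"x":0,"y":0.15,"z":0,"ax":0,"ay":0,"az":0,"claw":0}]'
python3 -m jog '[{"x":0,"y":0.16,"z":0,"ax":0,"ay":0,"az":0,"claw":0},{"x":0,"y":0.16,"z":0,"ax":0,"ay":0,"az":0,"claw":0},{"x":0,"y":0.16,"z":0,"ax":0,"ay":0,"az":0,"claw":0},{"x":0,"y":0.16,"z":0,"ax":0,"ay":0,"az":0,"claw":0},{"x":0,"y":0.16,"z":0,"ax":0,"ay":0,"az":0,"claw":0},{"x":0,"y":0.16,"z":0,"ax":0,"ay":0,"az":0,"claw":0},{"x":0,"y":0.16,"z":0,"ax":0,"ay":0,"az":0,"claw":0},{"x":0,"y":0.16,"z":0,"ax":0,"ay":0,"az":0,"claw":0},{"x":0,"y":0.16,"z":0,"ax":0,"ay":0,"az":0,"claw":0},{"x":0,"y":0.16,"z":0,"ax":0,"ay":0,"az":0,"claw":0},{"x":0,"y":0.16,"z":0,"ax":0,"ay":0,"az":0,"claw":0},{"x":0,"y":0.16,"z":0,"ax":0,"ay":0,"az":0,"claw":0},{"x":0,"y":0.16,"z":0,"ax":0,"ay":0,"az":0,"claw":0},{"x":0,"y":0.16,"z":0,"ax":0,"ay":0,"az":0,"claw":0},{"x":0,"y":0.16,"z":0,"ax":0,"ay":0,"az":0,"claw":0},{"x":0,"y":0.16,"z":0,"ax":0,"ay":0,"az":0,"claw":0},{"x":0,"y":0.16,"z":0,"ax":0,"ay":0,"az":0,"claw":0},{"x":0,"y":0.16,"z":0,"ax":0,"ay":0,"az":0,"claw":0},{"x":0,"y":0.16,"z":0,"ax":0,"ay":0,"az":0,"claw":0}]'
```

```text
t: 13.33
eef_pos: [0.4377, 0.24, 0.2745]
ee_rot: [180.0, 0.1, 0.0]
force: [0.6, 0.5, -1.8]
opening: 0.0237
grip_force: 20.0
t: 14.92
eef_pos: [0.4377, -0.2158, 0.2746]
ee_rot: [-179.9, 0.1, -0.0]
force: [0.1, -0.2, -2.0]
opening: 0.0233
grip_force: 20.0
```

```bash
python3 -m jog '[{"x":0,"y":0.16,"z":0,"ax":0,"ay":0,"az":0,"claw":0},{"x":0,"y":0.16,"z":0,"ax":0,"ay":0,"az":0,"claw":0},{"x":0,"y":0.16,"z":0,"ax":0,"ay":0,"az":0,"claw":0},{"x":0.01,"y":0.1,"z":0,"ax":0,"ay":0,"az":0,"claw":0},{"x":0,"y":0.06,"z":0.06,"ax":0,"ay":0,"az":0,"claw":0},{"x":0,"y":0,"z":0.12,"ax":0,"ay":0,"az":0,"claw":0},{"x":0,"y":0,"z":0.15,"ax":0,"ay":0,"az":0,"claw":0},{"x":0,"y":0,"z":0.15,"ax":0,"ay":0,"az":0,"claw":0},{"x":0,"y":0,"z":0.15,"ax":0,"ay":0,"az":0,"claw":0},{"x":0,"y":0,"z":0.15,"ax":0,"ay":0,"az":0,"claw":0},{"x":0,"y":0,"z":0.15,"ax":0,"ay":0,"az":0,"claw":0},{"x":0,"y":0,"z":0.1,"ax":0,"ay":0,"az":0,"claw":0},{"x":0,"y":0,"z":0.05,"ax":0,"ay":0,"az":0,"claw":0},{"x":0,"y":0,"z":0,"ax":0,"ay":0,"az":0,"claw":0},{"x":0,"y":0,"z":0,"ax":0,"ay":0,"az":0,"claw":0},{"x":0,"y":0,"z":0,"ax":0,"ay":0,"az":0,"claw":0}]'
python3 - <<'E'
from h import *
for n in("top","scene"):
    W=cloud(n)[1]
    q=sel(W,(.4395,-.3133),.05,.04,.07); print(n,len(q),fit(q,.031,(.44,-.313)))
    q=sel(W,(.44,-.313),.055,.012,.021); print("ring",len(q),fit(q,None,(.44,-.313)))
print(ctrl.get_state()["eef_pos"])
E
```

```text
t: 16.25
eef_pos: [0.4406, -0.3115, 0.1147]
ee_rot: [179.9, -0.1, 0.0]
force: [0.2, 0.4, -1.8]
opening: 0.0231
grip_force: 20.0
top 0 (array([ 440., -313.]), nan)
ring 11 (array([ 456.4, -302.3,   63.6]), 0.6)
scene 163 (array([ 439.4, -311. ]), 0.8)
ring 100 (array([ 439.8, -312.1,   42.9]), 1.3)
[ 0.44071214 -0.31172982  0.11499833]
  return _methods._mean(a, axis=axis, dtype=dtype,
  ret = ret.dtype.type(ret / rcount)
```

```bash
python3 -m jog '[{"x":0,"y":0.007,"z":0.05,"ax":0,"ay":0,"az":0,"claw":0},{"x":0,"y":0,"z":0.06,"ax":0,"ay":0,"az":0,"claw":0},{"x":0,"y":0,"z":0.04,"ax":0,"ay":0,"az":0,"claw":0},{"x":0,"y":0,"z":0.02,"ax":0,"ay":0,"az":0,"claw":0},{"x":0,"y":0,"z":0.01,"ax":0,"ay":0,"az":0,"claw":0},{"x":0,"y":0,"z":0.01,"ax":0,"ay":0,"az":0,"claw":0},{"x":0,"y":0,"z":0.005,"ax":0,"ay":0,"az":0,"claw":0},{"x":0,"y":0,"z":0,"ax":0,"ay":0,"az":0,"claw":0}]'
```

```text
t: 17.02
eef_pos: [0.4401, -0.3119, 0.0858]
ee_rot: [-180.0, 0.0, 0.0]
force: [-4.0, 4.5, 10.0]
opening: 0.0235
grip_force: 20.0
```

```bash
python3 -m jog '[{"x":0,"y":0,"z":-0.005,"ax":0,"ay":0,"az":0,"claw":0.6},{"x":0,"y":0,"z":0,"ax":0,"ay":0,"az":0,"claw":0.6},{"x":0,"y":0,"z":0,"ax":0,"ay":0,"az":0,"claw":0.6},{"x":0,"y":0,"z":0,"ax":0,"ay":0,"az":0,"claw":0.6},{"x":0,"y":0,"z":0,"ax":0,"ay":0,"az":0,"claw":0.6},{"x":0,"y":0,"z":-0.05,"ax":0,"ay":0,"az":0,"claw":0.6},{"x":0,"y":0,"z":-0.15,"ax":0,"ay":0,"az":0,"claw":0.6},{"x":0,"y":0,"z":-0.18,"ax":0,"ay":0,"az":0,"claw":0.6},{"x":0,"y":0,"z":-0.18,"ax":0,"ay":0,"az":0,"claw":0.6},{"x":0.1,"y":-0.19,"z":0,"ax":0,"ay":0,"az":0,"claw":0.6},{"x":0.1,"y":-0.19,"z":0,"ax":0,"ay":0,"az":0,"claw":0.6},{"x":0.1,"y":-0.19,"z":0,"ax":0,"ay":0,"az":0,"claw":0.6},{"x":0.1,"y":-0.19,"z":0,"ax":0,"ay":0,"az":0,"claw":0.6},{"x":0,"y":0,"z":0,"ax":0,"ay":0,"az":0,"claw":0.6}]'
python3 - <<'E'
from h import *
for n in("top","scene"):
    p,W=cloud(n)
    rep(n+" sjar knob",sel(W,(.44,-.313),.05,.075,.1)); rep("scoopbj",sel(W,(.592,-.32),.06,.02,.2))
    q=sel(W,(.44,-.313),.055,.012,.021); print("ring",len(q),fit(q,None,(.44,-.313)))
    rep("trough",sel(W,(.429,-.114),.1,.010,.021))
    hsv=cv2.cvtColor(p,cv2.COLOR_RGB2HSV); gm=(hsv[...,0]>45)&(hsv[...,0]<80)&(hsv[...,1]>120)
    for a,b in((.61,.62),(.62,.63),(.63,.64),(.64,.65),(.65,.68)):
        q=sel(W,(.605,-.1),.1,.04,.06,gm); q=q[(q[:,0]>a)&(q[:,0]<b)]; print(a,len(q),[ (f(q[:,1])*1000).round(1) for f in(np.min,np.max)] if len(q) else "")
    cv2.imwrite(f"pics/{n}2.png",p[:,:,::-1])
E
```

```text
t: 18.18
eef_pos: [0.5018, -0.1938, 0.1697]
ee_rot: [-179.9, -0.1, 0.3]
force: [-0.4, -0.1, -0.5]
opening: 0.0552
grip_force: 0.0
top sjar knob 58 med [ 438.3 -311.8   85.6] rect 439.0 -313.2 20.7 23.9 39.9 circ 440.2 -312.4 12.6
scoopbj few 0
ring 120 (array([ 440.6, -316. ,   42.4]), 1.4)
trough 65 med [ 351.5 -143.6   15.8] rect 375.2 -147.8 47.3 103.3 56.2 circ 388.4 -128.1 51.6
0.61 0 
0.62 0 
0.63 8 [np.float64(-98.7), np.float64(-89.7)]
0.64 19 [np.float64(-104.7), np.float64(-89.3)]
0.65 33 [np.float64(-104.3), np.float64(-88.5)]
scene sjar knob few 0
scoopbj few 0
ring 74 (array([ 439.9, -313.3,   42.2]), 2.6)
trough 348 med [ 443.1 -121.5   14.2] rect 428.9 -114.5 170.2 89.4 1.4 circ 429.0 -113.8 93.3
0.61 31 [np.float64(-107.6), np.float64(-87.2)]
0.62 30 [np.float64(-105.1), np.float64(-85.6)]
0.63 26 [np.float64(-104.9), np.float64(-86.6)]
0.64 28 [np.float64(-104.3), np.float64(-84.9)]
0.65 73 [np.float64(-104.1), np.float64(-80.6)]
```

View pics/scene2.png

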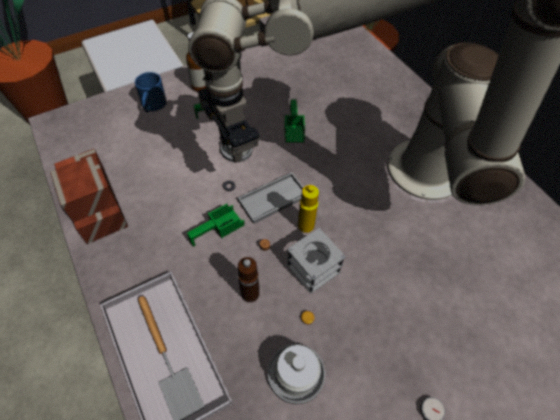

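```bash
python3 -m jog '[{"x":0.173,"y":-0.128,"z":0,"ax":0,"ay":0,"az":0,"claw":0.6},{"x":0.173,"y":-0.128,"z":0,"ax":0,"ay":0,"az":0,"claw":0.6},{"x":0.173,"y":-0.128,"z":0,"ax":0,"ay":0,"az":0,"claw":0.6},{"x":0.173,"y":-0.128,"z":0,"ax":0,"ay":0,"az":0,"claw":0.6},{"x":0.173,"y":-0.128,"z":0,"ax":0,"ay":0,"az":0,"claw":0.6},{"x":0,"y":0,"z":0,"ax":0,"ay":0,"az":-0.11,"claw":0.6},{"x":0,"y":0,"z":0.15,"ax":0,"ay":0,"az":0,"claw":0.6},{"x":0,"y":0,"z":0.15,"ax":0,"ay":0,"az":0,"claw":0.6},{"x":0,"y":0,"z":0.1,"ax":0,"ay":0,"az":0,"claw":0.6},{"x":0,"y":0,"z":0,"ax":0,"ay":0,"az":0,"claw":0.6},{"x":0,"y":0,"z":0,"ax":0,"ay":0,"az":0,"claw":0.6},{"x":0,"y":0,"z":0,"ax":0,"ay":0,"az":0,"claw":0.6}]'
```

```text
t: 19.28
eef_pos: [0.6305, -0.1033, 0.1106]
ee_rot: [179.9, -0.1, 4.9]
force: [-0.8, -0.8, -0.5]
opening: 0.0549
grip_force: 0.0
```

```bash
python3 -m jog '[{"x":0.01,"y":-0.037,"z":0.12,"ax":0,"ay":0,"az":0,"claw":0.6},{"x":0,"y":0,"z":0.14,"ax":0,"ay":0,"az":0,"claw":0.6},{"x":0,"y":0,"z":0.12,"ax":0,"ay":0,"az":0,"claw":0.6},{"x":0,"y":0,"z":0.08,"ax":0,"ay":0,"az":0,"claw":0.6},{"x":0,"y":0,"z":0,"ax":0,"ay":0,"az":0,"claw":0},{"x":0,"y":0,"z":0,"ax":0,"ay":0,"az":0,"claw":0},{"x":0,"y":0,"z":0,"ax":0,"ay":0,"az":0,"claw":0},{"x":0,"y":0,"z":0,"ax":0,"ay":0,"az":0,"claw":0},{"x":0,"y":0,"z":0,"ax":0,"ay":0,"az":0,"claw":0},{"x":0,"y":0,"z":0,"ax":0,"ay":0,"az":0,"claw":0},{"x":0,"y":0,"z":0,"ax":0,"ay":0,"az":0,"claw":0},{"x":0,"y":0,"z":0,"ax":0,"ay":0,"az":0,"claw":0},{"x":0,"y":0,"z":0,"ax":0,"ay":0,"az":0,"claw":0}]' 25
```

```text
t: 20.37
eef_pos: [0.6316, -0.0968, 0.0413]
ee_rot: [179.9, -0.1, 5.0]
force: [-1.4, -0.5, 7.2]
opening: 0.0203
grip_force: 24.9
```

```bash
python3 -m jog '[{"x":0,"y":0,"z":-0.06,"ax":0,"ay":0,"az":0,"claw":0},{"x":0,"y":0,"z":-0.12,"ax":0,"ay":0,"az":0,"claw":0},{"x":0,"y":0,"z":-0.15,"ax":0,"ay":0,"az":0,"claw":0},{"x":0,"y":0,"z":-0.15,"ax":0,"ay":0,"az":0,"claw":0},{"x":0,"y":0,"z":-0.12,"ax":0,"ay":0,"az":0,"claw":0},{"x":0,"y":0,"z":-0.06,"ax":0,"ay":0,"az":0.1,"claw":0},{"x":0,"y":0,"z":0,"ax":0,"ay":0,"az":0.1,"claw":0},{"x":-0.08,"y":0.014,"z":0,"ax":0,"ay":0,"az":0,"claw":0},{"x":-0.15,"y":0.03,"z":0,"ax":0,"ay":0,"az":0,"claw":0},{"x":-0.16,"y":0.03,"z":0,"ax":0,"ay":0,"az":0,"claw":0},{"x":-0.16,"y":0.03,"z":0,"ax":0,"ay":0,"az":0,"claw":0},{"x":-0.16,"y":0.03,"z":0,"ax":0,"ay":0,"az":0,"claw":0},{"x":-0.16,"y":0.03,"z":0,"ax":0,"ay":0,"az":0,"claw":0},{"x":-0.15,"y":0.03,"z":0,"ax":0,"ay":0,"az":0,"claw":0},{"x":-0.13,"y":0.04,"z":0,"ax":0,"ay":0,"az":0,"claw":0},{"x":0,"y":0,"z":0.1,"ax":0,"ay":0,"az":0,"claw":0},{"x":0,"y":0,"z":0.1,"ax":0,"ay":0,"az":0,"claw":0},{"x":0,"y":0,"z":0,"ax":0,"ay":0,"az":0,"claw":0},{"x":0,"y":0,"z":0,"ax":0,"ay":0,"az":0,"claw":0},{"x":0,"y":0,"z":0,"ax":0,"ay":0,"az":0,"claw":0}]'
python3 - <<'E'
from h import *
print(ctrl.get_state()["eef_pos"])
for n in("scene","top"):
    p,W=cloud(n)
    hsv=cv2.cvtColor(p,cv2.COLOR_RGB2HSV); gm=(hsv[...,0]>45)&(hsv[...,0]<80)&(hsv[...,1]>120)
    rep("scoop",sel(W,(.43,-.12),.1,.05,.15,gm)); rep("sjar knob",sel(W,(.44,-.313),.05,.075,.1)); rep("ymill",sel(W,(.398,.002),.05,.118,.15))
    rep("trough",sel(W,(.429,-.114),.1,.010,.021)); cv2.imwrite(f"pics/{n}3.png",p[:,:,::-1])
E
```

```text
t: 22.03
eef_pos: [0.4566, -0.1193, 0.1098]
ee_rot: [180.0, -0.0, -4.0]
force: [-0.0, -0.2, -0.8]
opening: 0.0201
grip_force: 25.0
[ 0.45660977 -0.11930397  0.10975481]
scoop 366 med [ 408.  -110.9   95.9] rect 431.0 -113.1 58.4 139.7 87.7 circ 429.3 -118.2 72.0
sjar knob 24 med [ 445.6 -307.7   83.8] rect 445.5 -310.1 23.6 8.3 84.9 circ 443.0 -309.9 11.9
ymill 173 med [408.2  13.8 139.1] rect 398.8 0.8 38.6 39.7 2.1 circ 399.0 1.0 20.9
trough 245 med [470.9 -76.7  14.4] rect 428.7 -113.8 170.7 88.4 0.6 circ 432.7 -113.4 89.6
scoop 215 med [ 386.2 -133.8   73.8] rect 396.0 -127.0 39.2 67.3 82.2 circ 394.7 -126.1 37.3
sjar knob 59 med [ 438.3 -311.5   85.7] rect 438.4 -312.2 20.4 23.1 45.7 circ 438.6 -311.9 12.0
ymill few 0
trough 104 med [ 351.2 -139.1   15.5] rect 401.6 -117.4 111.0 80.2 1.3 circ 402.2 -117.4 67.8
```

View pics/scene3.png

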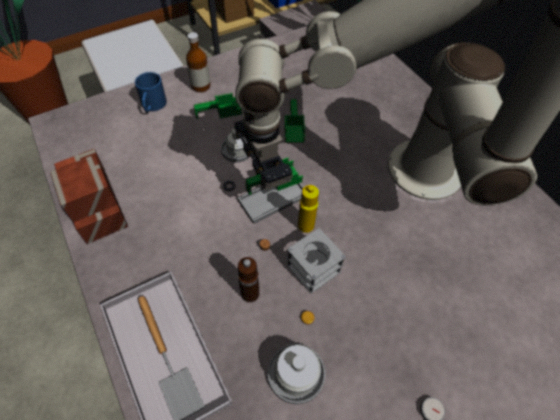

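```bash
python3 -m jog '[{"x":0.006,"y":0.013,"z":0.06,"ax":0,"ay":0,"az":0,"claw":0},{"x":0,"y":0,"z":0.08,"ax":0,"ay":0,"az":0,"claw":0},{"x":0,"y":0,"z":0.08,"ax":0,"ay":0,"az":0,"claw":0},{"x":0,"y":0,"z":0.08,"ax":0,"ay":0,"az":0,"claw":0},{"x":0,"y":0,"z":0.06,"ax":0,"ay":0,"az":0,"claw":0},{"x":0,"y":0,"z":0.03,"ax":0,"ay":0,"az":0,"claw":0},{"x":0,"y":0,"z":0.02,"ax":0,"ay":0,"az":0,"claw":0},{"x":0,"y":0,"z":0,"ax":0,"ay":0,"az":0,"claw":0},{"x":0,"y":0,"z":0,"ax":0,"ay":0,"az":0,"claw":0}]'
python3 - <<'E'
from h import *
for n in("scene",):
    p,W=cloud(n)
    hsv=cv2.cvtColor(p,cv2.COLOR_RGB2HSV); gm=(hsv[...,0]>45)&(hsv[...,0]<80)&(hsv[...,1]>120)
    rep("scoop",sel(W,(.43,-.12),.1,.006,.15,gm)); rep("ymill",sel(W,(.398,.002),.05,.118,.15))
E
```

```text
t: 22.88
eef_pos: [0.4574, -0.1215, 0.0479]
ee_rot: [180.0, -0.0, -4.0]
force: [0.4, -0.9, -1.1]
opening: 0.0194
grip_force: 25.0
scoop 323 med [ 391.2 -115.9   35.1] rect 430.2 -109.0 142.6 65.8 2.4 circ 429.2 -117.2 72.6
ymill 183 med [408.1  12.9 139.2] rect 405.1 -9.4 39.8 64.3 34.7 circ 410.1 -6.2 33.9
```

```bash
python3 -m jog '[{"x":0,"y":0,"z":0.01,"ax":0,"ay":0,"az":0,"claw":0},{"x":0,"y":0,"z":0.008,"ax":0,"ay":0,"az":0,"claw":0},{"x":0,"y":0,"z":0,"ax":0,"ay":0,"az":0,"claw":0},{"x":0,"y":0,"z":0,"ax":0,"ay":0,"az":0,"claw":0}]'
```

```text
t: 23.27
eef_pos: [0.4575, -0.1215, 0.0453]
ee_rot: [180.0, -0.1, -4.1]
force: [0.8, 0.3, 0.8]
opening: 0.0198
grip_force: 25.0
```

```bash
python3 -m jog '[{"x":0,"y":0,"z":0,"ax":0,"ay":0,"az":0,"claw":0.45},{"x":0,"y":0,"z":0,"ax":0,"ay":0,"az":0,"claw":0.45},{"x":0,"y":0,"z":0,"ax":0,"ay":0,"az":0,"claw":0.45},{"x":0,"y":0,"z":0,"ax":0,"ay":0,"az":0,"claw":0.45},{"x":0,"y":0,"z":-0.05,"ax":0,"ay":0,"az":0,"claw":0.45},{"x":0,"y":0,"z":-0.15,"ax":0,"ay":0,"az":0,"claw":0.45},{"x":0,"y":0,"z":-0.2,"ax":0,"ay":0,"az":0,"claw":0.45},{"x":0,"y":0,"z":-0.2,"ax":0,"ay":0,"az":0,"claw":0.8},{"x":0,"y":0,"z":-0.2,"ax":0,"ay":0,"az":0,"claw":0.8},{"x":0,"y":0,"z":-0.2,"ax":0,"ay":0,"az":0,"claw":0.8},{"x":0,"y":0,"z":-0.2,"ax":0,"ay":0,"az":0,"claw":0.8},{"x":0,"y":0,"z":-0.1,"ax":0,"ay":0,"az":-0.09,"claw":0.8}]'
python3 -m jog '[{"x":0.125,"y":-0.181,"z":0,"ax":0,"ay":0,"az":0,"claw":0.8},{"x":0.125,"y":-0.181,"z":0,"ax":0,"ay":0,"az":0,"claw":0.8},{"x":0.125,"y":-0.181,"z":0,"ax":0,"ay":0,"az":0,"claw":0.8},{"x":0.125,"y":-0.181,"z":0,"ax":0,"ay":0,"az":0,"claw":0.8},{"x":0.125,"y":-0.181,"z":0,"ax":0,"ay":0,"az":0,"claw":0.8},{"x":0.125,"y":-0.181,"z":0,"ax":0,"ay":0,"az":0,"claw":0.8},{"x":0.125,"y":-0.181,"z":0,"ax":0,"ay":0,"az":0,"claw":0.8},{"x":0.125,"y":-0.181,"z":0,"ax":0,"ay":0,"az":0,"claw":0.8},{"x":0,"y":0,"z":0,"ax":0,"ay":0,"az":0,"claw":0.8},{"x":0,"y":0,"z":0,"ax":0,"ay":0,"az":0,"claw":0.8},{"x":0,"y":0,"z":0,"ax":0,"ay":0,"az":0,"claw":0.8}]'
python3 - <<'E'
from h import *
for n in("scene","top"):
    p,W=cloud(n)
    hsv=cv2.cvtColor(p,cv2.COLOR_RGB2HSV); gm=(hsv[...,0]>45)&(hsv[...,0]<80)&(hsv[...,1]>120)
    rep(n+"scoop",sel(W,(.43,-.115),.1,.006,.15,gm)); rep("ymill",sel(W,(.398,.002),.05,.118,.15))
    rep("trough",sel(W,(.429,-.114),.1,.010,.021)); rep("stand",sel(W,(.445,.11),.075,.076,.085))
    rep("mill",sel(W,(.607,.095),.03,.118,.15))
    cv2.imwrite(f"pics/{n}4.png",p[:,:,::-1])
E
```

```text
t: 24.27
eef_pos: [0.4583, -0.1219, 0.2447]
ee_rot: [179.8, -0.3, 0.0]
force: [0.8, -0.0, -0.0]
opening: 0.0724
grip_force: 0.0
t: 25.18
eef_pos: [0.6067, 0.0957, 0.24]
ee_rot: [180.0, 0.0, 0.0]
force: [0.6, 0.2, -1.4]
opening: 0.0732
grip_force: 0.0
scenescoop 624 med [ 404.6 -117.7   28.2] rect 409.4 -122.7 73.7 95.6 85.5 circ 405.8 -123.2 54.2
ymill 168 med [407.5  13.3 138.2] rect 399.8 2.1 35.9 38.7 21.7 circ 398.5 1.7 20.0
trough 277 med [396.8 -88.8  14.5] rect 412.7 -114.2 137.0 87.7 1.0 circ 413.1 -113.8 80.7
stand 1088 med [445.6 115.2  79.2] rect 443.4 111.2 95.8 95.6 7.7 circ 443.4 110.9 65.8
mill 147 med [616.1 111.5 136.8] rect 613.4 100.5 25.6 38.5 29.0 circ 608.1 97.4 19.5
topscoop 523 med [ 414.7 -122.1   13.5] rect 430.6 -122.8 57.5 137.5 84.2 circ 428.5 -121.4 71.1
ymill 74 med [387.1  -4.7 146.1] rect 396.6 -2.1 38.8 37.4 57.0 circ 397.8 -2.1 20.1
trough 319 med [ 402.3 -116.5   13.3] rect 429.2 -89.8 167.9 134.0 1.3 circ 429.0 -110.8 93.4
stand 422 med [433.7  84.8  80. ] rect 444.6 100.7 95.6 78.4 6.6 circ 444.6 101.4 61.1
mill 49 med [595.2  82.9 139.1] rect 601.5 83.7 16.6 36.4 66.2 circ 603.5 88.3 18.5
```

View pics/scene4.png

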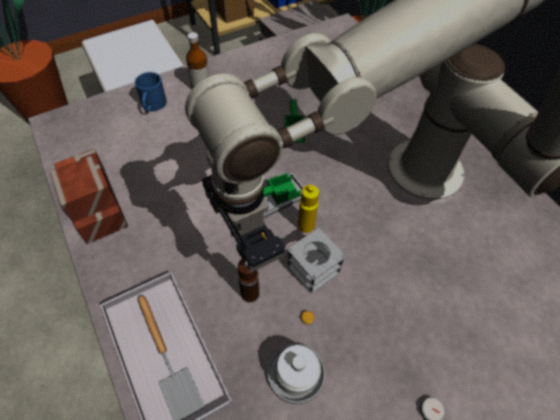

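```bash
python3 -m jog '[{"x":0,"y":0,"z":0.1,"ax":0,"ay":0,"az":0,"claw":0.8},{"x":0,"y":0,"z":0.15,"ax":0,"ay":0,"az":0,"claw":0.8},{"x":0,"y":0,"z":0.15,"ax":0,"ay":0,"az":0,"claw":0.8},{"x":0,"y":0,"z":0.14,"ax":0,"ay":0,"az":0,"claw":0.8},{"x":0,"y":0,"z":0.09,"ax":0,"ay":0,"az":0,"claw":0.8},{"x":0,"y":0,"z":0.04,"ax":0,"ay":0,"az":0,"claw":0.8},{"x":0,"y":0,"z":0,"ax":0,"ay":0,"az":0,"claw":0},{"x":0,"y":0,"z":0,"ax":0,"ay":0,"az":0,"claw":0},{"x":0,"y":0,"z":0,"ax":0,"ay":0,"az":0,"claw":0},{"x":0,"y":0,"z":0,"ax":0,"ay":0,"az":0,"claw":0},{"x":0,"y":0,"z":0,"ax":0,"ay":0,"az":0,"claw":0},{"x":0,"y":0,"z":0,"ax":0,"ay":0,"az":0,"claw":0},{"x":0,"y":0,"z":0,"ax":0,"ay":0,"az":0,"claw":0},{"x":0,"y":0,"z":0,"ax":0,"ay":0,"az":0,"claw":0},{"x":0,"y":0,"z":0,"ax":0,"ay":0,"az":0,"claw":0}]' 25
```

```text
t: 26.53
eef_pos: [0.6078, 0.0957, 0.1405]
ee_rot: [180.0, -0.1, 0.0]
force: [-0.3, -0.9, 5.8]
opening: 0.0391
grip_force: 25.0
```

```bash
python3 -m jog '[{"x":0,"y":0,"z":-0.06,"ax":0,"ay":0,"az":0,"claw":0},{"x":0,"y":0,"z":-0.12,"ax":0,"ay":0,"az":0,"claw":0},{"x":0,"y":0,"z":-0.15,"ax":0,"ay":0,"az":0,"claw":0},{"x":0,"y":0,"z":-0.15,"ax":0,"ay":0,"az":0,"claw":0},{"x":0,"y":0,"z":-0.15,"ax":0,"ay":0,"az":0,"claw":0},{"x":0,"y":0,"z":-0.1,"ax":0,"ay":0,"az":0,"claw":0},{"x":-0.05,"y":-0.01,"z":0,"ax":0,"ay":0,"az":0,"claw":0},{"x":-0.1,"y":-0.01,"z":0,"ax":0,"ay":0,"az":0,"claw":0},{"x":-0.12,"y":-0.01,"z":0,"ax":0,"ay":0,"az":0,"claw":0},{"x":-0.12,"y":-0.01,"z":0,"ax":0,"ay":0,"az":0,"claw":0},{"x":-0.12,"y":-0.01,"z":0,"ax":0,"ay":0,"az":0,"claw":0},{"x":-0.12,"y":-0.01,"z":0,"ax":0,"ay":0,"az":0,"claw":0},{"x":-0.12,"y":-0.01,"z":0,"ax":0,"ay":0,"az":0,"claw":0},{"x":-0.12,"y":-0.01,"z":0,"ax":0,"ay":0,"az":0,"claw":0},{"x":-0.12,"y":-0.01,"z":0,"ax":0,"ay":0,"az":0,"claw":0},{"x":-0.1,"y":-0.005,"z":0,"ax":0,"ay":0,"az":0,"claw":0},{"x":0,"y":0,"z":0,"ax":0,"ay":0,"az":0,"claw":0},{"x":0,"y":0,"z":0,"ax":0,"ay":0,"az":0,"claw":0},{"x":0,"y":0,"z":0,"ax":0,"ay":0,"az":0,"claw":0}]'
python3 - <<'E'
from h import *
print(ctrl.get_state()["eef_pos"])
for n in("scene","top"):
    p,W=cloud(n)
    rep("stand",sel(W,(.445,.11),.075,.076,.085))
    for a in(.12,.14,.16,.18,.2): 
        q=sel(W,(.4435,.11),.035,a,a+.02); print(n,a,len(q),fit(q,.022,(.4435,.11)) if len(q)>9 else "")
E
```

```text
t: 28.12
eef_pos: [0.4435, 0.1102, 0.2482]
ee_rot: [-180.0, 0.0, -0.0]
force: [0.2, 0.2, -1.6]
opening: 0.0393
grip_force: 25.0
[0.44348326 0.11020838 0.24821632]
stand 863 med [461.2 129.6  79.3] rect 443.2 111.0 95.5 95.7 7.4 circ 444.3 113.0 64.9
scene 0.12 88 (array([441.9, 110.5]), 0.4)
scene 0.14 91 (array([441.9, 110.4]), 0.4)
scene 0.16 103 (array([442. , 110.6]), 0.4)
scene 0.18 109 (array([442. , 110.7]), 0.3)
scene 0.2 116 (array([441. , 111.2]), 1.1)
stand 284 med [426.8  76.7  80.2] rect 439.1 107.5 88.1 93.6 8.6 circ 439.5 109.0 62.9
top 0.12 24 (array([443.2, 108.7]), 0.3)
top 0.14 21 (array([443.5, 108.8]), 0.3)
top 0.16 22 (array([443., 109.]), 0.5)
top 0.18 21 (array([444., 109.]), 0.4)
top 0.2 20 (array([443.1, 110.4]), 0.9)
```

```bash
python3 -m jog '[{"x":0.005,"y":0,"z":0.05,"ax":0,"ay":0,"az":0,"claw":0},{"x":0,"y":0,"z":0.06,"ax":0,"ay":0,"az":0,"claw":0},{"x":0,"y":0,"z":0.05,"ax":0,"ay":0,"az":0,"claw":0},{"x":0,"y":0,"z":0,"ax":0,"ay":0,"az":0,"claw":0},{"x":0,"y":0,"z":0,"ax":0,"ay":0,"az":0,"claw":0},{"x":0,"y":0,"z":0,"ax":0,"ay":0,"az":0,"claw":0}]'
```

```text
t: 28.72
eef_pos: [0.4443, 0.1102, 0.2248]
ee_rot: [-180.0, 0.0, -0.0]
force: [0.4, -0.1, -1.8]
opening: 0.0392
grip_force: 25.0
```

```bash
python3 -m jog '[{"x":0,"y":0,"z":0.05,"ax":0,"ay":0,"az":0,"claw":0},{"x":0,"y":0,"z":0.07,"ax":0,"ay":0,"az":0,"claw":0},{"x":0,"y":0,"z":0.07,"ax":0,"ay":0,"az":0,"claw":0},{"x":0,"y":0,"z":0.06,"ax":0,"ay":0,"az":0,"claw":0},{"x":0,"y":0,"z":0,"ax":0,"ay":0,"az":0,"claw":0},{"x":0,"y":0,"z":0,"ax":0,"ay":0,"az":0,"claw":0}]'; python3 -m jog '[{"x":0,"y":0,"z":0.05,"ax":0,"ay":0,"az":0,"claw":0},{"x":0,"y":0,"z":0.07,"ax":0,"ay":0,"az":0,"claw":0},{"x":0,"y":0,"z":0.06,"ax":0,"ay":0,"az":0,"claw":0},{"x":0,"y":0,"z":0.04,"ax":0,"ay":0,"az":0,"claw":0},{"x":0,"y":0,"z":0,"ax":0,"ay":0,"az":0,"claw":0},{"x":0,"y":0,"z":0,"ax":0,"ay":0,"az":0,"claw":0}]'
```

```text
t: 29.22
eef_pos: [0.4436, 0.1102, 0.1863]
ee_rot: [-180.0, 0.1, -0.0]
force: [-0.6, 0.7, -1.2]
opening: 0.0396
grip_force: 25.0
t: 29.72
eef_pos: [0.4439, 0.1102, 0.1538]
ee_rot: [-180.0, 0.1, -0.0]
force: [1.2, -0.4, -1.0]
opening: 0.0399
grip_force: 25.0
```

Bottom now about 13 mm up; 9 mm to go.

```bash
python3 -m jog '[{"x":0,"y":0,"z":0.025,"ax":0,"ay":0,"az":0,"claw":0},{"x":0,"y":0,"z":0.02,"ax":0,"ay":0,"az":0,"claw":0},{"x":0,"y":0,"z":0.01,"ax":0,"ay":0,"az":0,"claw":0},{"x":0,"y":0,"z":0.008,"ax":0,"ay":0,"az":0,"claw":0},{"x":0,"y":0,"z":0,"ax":0,"ay":0,"az":0,"claw":0},{"x":0,"y":0,"z":0,"ax":0,"ay":0,"az":0,"claw":0}]'
```

```text
t: 30.22
eef_pos: [0.4443, 0.1102, 0.145]
ee_rot: [-180.0, -0.0, -0.0]
force: [-0.5, 0.1, -1.4]
opening: 0.0396
grip_force: 25.0
```

```bash
python3 -m jog '[{"x":0,"y":0,"z":0.006,"ax":0,"ay":0,"az":0,"claw":0},{"x":0,"y":0,"z":0.006,"ax":0,"ay":0,"az":0,"claw":0},{"x":0,"y":0,"z":0,"ax":0,"ay":0,"az":0,"claw":0}]'
```

```text
t: 30.47
eef_pos: [0.4451, 0.1101, 0.1444]
ee_rot: [180.0, -0.1, 0.0]
force: [-1.6, -0.2, 5.0]
opening: 0.0397
grip_force: 25.0
```

Contact (5 N up) at the expected height. Release, rise, then move clear to look.

```bash
python3 -m jog '[{"x":0,"y":0,"z":0,"ax":0,"ay":0,"az":0,"claw":0.8},{"x":0,"y":0,"z":0,"ax":0,"ay":0,"az":0,"claw":0.8},{"x":0,"y":0,"z":0,"ax":0,"ay":0,"az":0,"claw":0.8},{"x":0,"y":0,"z":0,"ax":0,"ay":0,"az":0,"claw":0.8},{"x":0,"y":0,"z":0,"ax":0,"ay":0,"az":0,"claw":0.8},{"x":0,"y":0,"z":0,"ax":0,"ay":0,"az":0,"claw":0.8},{"x":0,"y":0,"z":-0.05,"ax":0,"ay":0,"az":0,"claw":0.8},{"x":0,"y":0,"z":-0.15,"ax":0,"ay":0,"az":0,"claw":0.8},{"x":0,"y":0,"z":-0.2,"ax":0,"ay":0,"az":0,"claw":0.8},{"x":0,"y":0,"z":-0.2,"ax":0,"ay":0,"az":0,"claw":0.8},{"x":0,"y":0,"z":-0.2,"ax":0,"ay":0,"az":0,"claw":0.8},{"x":-0.05,"y":-0.2,"z":0,"ax":0,"ay":0,"az":0,"claw":0.8},{"x":-0.1,"y":-0.2,"z":0,"ax":0,"ay":0,"az":0,"claw":0.8},{"x":-0.1,"y":-0.2,"z":0,"ax":0,"ay":0,"az":0,"claw":0.8},{"x":-0.1,"y":-0.2,"z":0,"ax":0,"ay":0,"az":0,"claw":0.8},{"x":-0.1,"y":-0.2,"z":0,"ax":0,"ay":0,"az":0,"claw":0.8},{"x":-0.1,"y":-0.2,"z":0,"ax":0,"ay":0,"az":0,"claw":0.8},{"x":0,"y":-0.2,"z":0,"ax":0,"ay":0,"az":0,"claw":0.8},{"x":0,"y":0,"z":0,"ax":0,"ay":0,"az":0,"claw":0.8},{"x":0,"y":0,"z":0,"ax":0,"ay":0,"az":0,"claw":0.8}]'
python3 - <<'E'
from h import *
for n in("scene","top"):
    p,W=cloud(n); print(n)
    hsv=cv2.cvtColor(p,cv2.COLOR_RGB2HSV); gm=(hsv[...,0]>45)&(hsv[...,0]<80)&(hsv[...,1]>120)
    rep("scoop",sel(W,(.43,-.115),.1,.006,.15,gm)); rep("trough",sel(W,(.429,-.114),.1,.010,.021,~gm)); rep("stand",sel(W,(.4435,.11),.075,.076,.0845))
    rep("mill",sel(W,(.444,.11),.045,.118,.157)); rep("milltop",sel(W,(.444,.11),.045,.158,.18))
    rep("sjar",sel(W,(.44,-.313),.05,.07,.1)); rep("bjar",sel(W,(.605,.302),.04,.09,.12))
    for k,c,r in(("sring",(.4395,-.3133),.055),("bring",(.605,.302),.07)):
        q=sel(W,c,r,.012,.021); print(k,len(q),fit(q,None,c))
    cv2.imwrite(f"pics/{n}5.png",p[:,:,::-1])
E
```

```text
t: 32.13
eef_pos: [0.3613, 0.3211, 0.2635]
ee_rot: [180.0, -0.0, 0.2]
force: [-0.7, -0.2, 0.1]
opening: 0.0734
grip_force: 0.0
scene
scoop 766 med [ 412.6 -118.    34.6] rect 432.1 -119.5 140.0 71.3 0.3 circ 429.3 -124.0 73.4
trough 299 med [ 453.5 -101.5   14.7] rect 429.1 -113.7 170.6 87.9 1.5 circ 428.9 -114.0 94.0
stand 913 med [459.9 128.9  79.2] rect 442.7 111.1 96.4 95.5 7.4 circ 443.8 110.9 65.8
mill 329 med [450.9 118.6 153.2] rect 444.4 112.4 38.6 38.6 82.7 circ 444.1 112.0 20.4
milltop 45 med [445.5 111.7 166.4] rect 441.8 107.6 21.8 15.1 44.6 circ 442.5 106.6 12.5
sjar 70 med [ 439.8 -305.5   83.6] rect 438.1 -308.9 21.5 22.8 19.6 circ 439.2 -309.9 12.8
bjar 163 med [605.6 304.2 100.8] rect 605.3 303.7 24.9 24.8 67.3 circ 604.4 303.0 13.5
sring 137 (array([ 438.3, -315.2,   42.1]), 3.6)
bring 358 (array([604.8, 301.9,  57.5]), 1.3)
top
scoop 504 med [ 416.2 -122.1   14.8] rect 430.5 -122.7 56.6 137.8 84.8 circ 428.6 -120.6 71.3
trough 223 med [ 423.7 -118.5   14.8] rect 429.7 -115.9 143.2 183.7 66.2 circ 428.2 -113.9 96.0
stand 578 med [435.2 100.4  80.1] rect 443.4 109.0 95.2 94.8 7.4 circ 444.9 107.9 64.5
mill 135 med [437.3 105.1 153.4] rect 443.0 108.6 39.3 38.0 47.0 circ 443.3 107.8 20.3
milltop 44 med [442.9 106.9 162.1] rect 443.6 107.2 31.8 33.4 14.0 circ 443.6 107.7 17.8
sjar 64 med [ 437.4 -311.7   84.7] rect 438.8 -312.4 20.5 23.8 46.8 circ 438.6 -312.8 12.3
bjar 68 med [602.5 299.1 100.6] rect 602.7 300.2 23.8 24.3 82.6 circ 604.2 300.3 14.0
sring 131 (array([ 440.7, -315.9,   42.4]), 1.4)
bring 140 (array([605.2, 300.9,  56.6]), 2.3)
```

View pics/scene5.png

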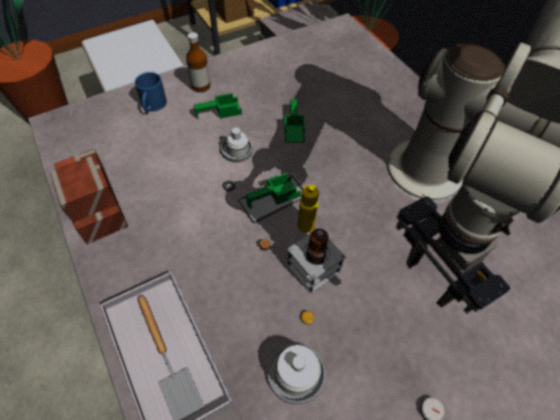

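Scene view: mill in the stand (317,245), scoop in the trough (275,190), jars in their dishes (236,142) and (298,370), arm clear. One check that the scoop lies flat.

```bash
python3 - <<'E'
from h import *
for n in("scene","top"):
    p,W=cloud(n)
    hsv=cv2.cvtColor(p,cv2.COLOR_RGB2HSV); gm=(hsv[...,0]>45)&(hsv[...,0]<80)&(hsv[...,1]>100)
    q=sel(W,(.43,-.12),.1,.03,.07,gm)
    for a in np.arange(.35,.51,.015):
        r=q[(q[:,0]>a)&(q[:,0]<a+.015)]
        if len(r)>3:
            e=r[r[:,2]>np.percentile(r[:,2],85)-.004]; print(n,a.round(3),len(r),"z",(np.percentile(r[:,2],90)*1000).round(1),"y",(e[:,1].min()*1000).round(1),(e[:,1].max()*1000).round(1))
E
```

```text
scene 0.365 12 z 45.9 y -144.8 -87.2
scene 0.38 46 z 45.6 y -145.7 -86.1
scene 0.395 48 z 45.4 y -145.1 -86.1
scene 0.41 46 z 46.8 y -147.3 -87.0
scene 0.425 89 z 48.2 y -144.3 -87.9
scene 0.44 46 z 48.5 y -127.3 -108.0
scene 0.455 46 z 49.0 y -129.7 -108.6
scene 0.47 50 z 49.1 y -130.8 -109.5
scene 0.485 49 z 48.9 y -129.8 -112.5
scene 0.5 10 z 45.7 y -128.2 -115.7
top 0.365 7 z 43.2 y -144.4 -91.9
top 0.38 14 z 49.0 y -146.8 -91.4
top 0.395 12 z 49.7 y -146.5 -91.3
top 0.41 13 z 49.7 y -148.8 -93.4
top 0.425 64 z 51.4 y -145.7 -95.9
top 0.44 31 z 51.2 y -130.6 -113.2
top 0.455 30 z 52.2 y -130.1 -115.4
top 0.47 27 z 51.3 y -132.7 -115.3
top 0.485 29 z 53.0 y -132.5 -117.6
```

```bash
python3 - <<'E'
import cv2
a=cv2.imread("pics/scene5.png")[120:300,200:380]; b=cv2.imread("pics/top5.png")[160:280,180:420]
cv2.imwrite("pics/c5.png",cv2.hconcat([cv2.resize(a,(400,400)),cv2.resize(b,(400,400))]))
E
```

```text
(no output)
```

View pics/c5.png

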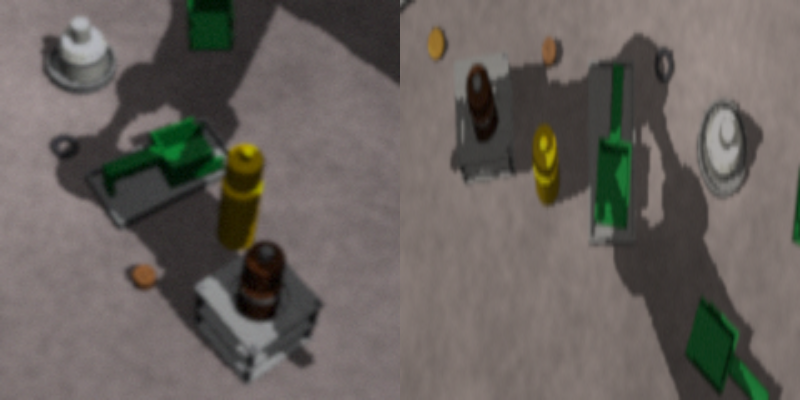

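The crops show the scoop inside the trough walls and the mill through the stand. The handle reads slightly higher than the bowl, so I'll compare that with its shape before it was picked up.

```bash
python3 - <<'E'
from h import *
for n in("scene","top"):
    z=np.load(f"pics/{n}0.npz"); p,W=cloud(n,z["p"],z["d"])
    hsv=cv2.cvtColor(p,cv2.COLOR_RGB2HSV); gm=(hsv[...,0]>45)&(hsv[...,0]<80)&(hsv[...,1]>100)
    q=sel(W,(.606,-.1),.1,.028,.07,gm)
    for a in np.arange(.535,.68,.015):
        r=q[(q[:,0]>a)&(q[:,0]<a+.015)]
        if len(r)>3: print(n,a.round(3),len(r),"z",(np.percentile(r[:,2],90)*1000).round(1))
E
```

```text
scene 0.535 5 z 41.5
scene 0.55 39 z 42.4
scene 0.565 48 z 41.8
scene 0.58 53 z 42.0
scene 0.595 86 z 44.0
scene 0.61 57 z 44.4
scene 0.625 56 z 44.8
scene 0.64 55 z 44.3
scene 0.655 57 z 45.2
scene 0.67 26 z 42.7
top 0.535 5 z 41.3
top 0.55 18 z 44.1
top 0.565 11 z 45.3
top 0.58 13 z 45.0
top 0.595 65 z 45.8
top 0.61 25 z 47.6
top 0.625 34 z 46.3
top 0.64 26 z 48.0
top 0.655 31 z 47.2
```

Its profile is the same as before, raised 4 mm by the trough floor, so it lies flat. Handing in.

```bash
python3 -c "
from station import ctrl
print(ctrl.close_job())"
```

```text
the job is handed in; nothing more can be done
None
```

I put both jars, the pepper mill and the scoop fully home in their holders, checked them in both cameras, and handed the job in at about 32 s of the 112 s; the hand-in gave no verdict.

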